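Jack up a draining rack, rock it once and hold it raised

TASK

The two mugs drying upside down on the hinged draining rack have water caught in the hollows of their bases. Set the small lever jack down on the worktop with its saddle centred under the round lift pad of the rack's tab and let go of it; then push the pump handle all the way down to tip the rack, let it come up again until the rack is level, and push it all the way down a second time. Finish while still holding the handle fully down with the rack raised on the jack; move the rack only with the jack, work gently so that the mugs stay put, and leave everything else where it stands.

Things in the scene. Friction and masses are not known exactly. Their poses are not given: they have to be found in the camera images.
- drainer: steel drainer fixed on the worktop: drip tray 180 x 220 x 18 mm; above it (z 60 to 66 mm) a slatted rack hinged along its +x edge (hinge at x = 70 mm, z = 63 mm). A flat tab 36 mm wide, 6 mm thick juts from the rack's -x edge to x = -139 mm, a raised disc on it above the lift pad. Origin: centre of the underside. The jack comes in along +x, its +x axis like the drainer's
- lift_pad (a point): centre of the lower face of the lift pad, a round rubber boss 18 mm wide under the tab, 54 mm above the worktop when the rack is level, at x = -115 mm, y = 0 of the drainer; it hangs 6 mm below the tab's underside and rises about 28 mm at full stroke. Axes as the rack: x from tab to hinge, z up when level
- rack (a joint): tilt of the rack about its hinge, rad: 0 = level, grows as the tab is lifted; with the jack under the pad and its handle fully down it reads about 0.15. It falls back to level by its own weight when not held up
- jack: loose grey lever jack, about 0.85 kg. Steel base plate 160 mm (x = -85 to +75 mm) x 56 x 8 mm; round saddle near the +x end; pump handle towards -x. Origin on the underside of the base, 55 mm behind the saddle's axis; z up
- jack_grip (a point): where to take the jack: middle of its housing, two upright cheeks 44 mm wide over all along the jack's y, 50 mm long, top 60 mm above the underside; this point is 42 mm up, at x = +10 mm of the jack. The raised handle rises behind it: bar top 80 mm up at 40 mm behind this point, paddle 100 mm up at 82 mm behind. Axes as the jack
- saddle_top (a point): centre of the saddle's flat top, a steel disc 36 mm in diameter, at x = +55 mm of the jack, 44 mm above the underside with the handle up (10 mm lower than the lift pad); it rises by 63 mm per rad of handle travel, 38 mm in all
- handle_paddle (a point): centre of the upper face of the paddle at the handle's end, 36 x 34 x 10 mm, the place to push. It swings 100 mm from a pivot at x = +20 mm, z = 52 mm of the jack: 96 mm above the worktop with the handle up, 37 mm with it fully down, 70 to 80 mm to -x of the jack's origin. z axis: the paddle's upper normal, leaning 0.4 rad to +x when up, 0.2 rad to -x when down
- jack_handle (a joint): pump handle, rad: 0 = up (a spring returns it there), 0.6 = fully down on its stop. Pushing it takes about 2 to 4 N at the paddle against the spring alone, 4 to 9 N with the rack on the saddle; let go, it comes up at once
- mug_a_mid (a point): middle of an upside-down mug, 86 mm in diameter and 99 mm high, standing loose on the rack
- mug_b_mid (a point): middle of the other upside-down mug, 88 mm in diameter and 99 mm high, standing loose on the rack
- timer: round kitchen timer, 67 mm wide, 55 mm high, bystander; origin at the centre of its underside
- tin: small food tin, 57 mm wide, 72 mm high, bystander; origin at the centre of its underside
- honey: glass jar with a yellow lid, 64 mm wide, 109 mm high, bystander; origin at the centre of its underside

How it is judged:
By the outcome, as a careful person would: the job done as asked, in the order asked, and still so for the second after the job is handed in, while the arm keeps its last pose, push and grip.
It also fails if it takes over 56 s, if anything falls off the work surface, if the arm or the gripper's body presses on something with over 40 N, if the wrist force passes 120 N, or if a joint passes its speed limit or range.

ROBOT

A 6-joint arm with a two-finger parallel gripper is mounted at the origin on a cart in front of the work surface, level with it; the furniture and walls round the work are solid. World frame = base frame: x ahead of the robot, y to its left, z up, the work surface at z = 0. Lengths are in m, angles in rad, forces in N, time in s.
With the tool pointing down it reaches from about 0.35 to 0.8 m from the base axis. Payload 7.3 kg.
Tool frame: the origin (TCP) lies midway between the tips of the shut fingers; the grasp point (between the pads) lies 19 mm behind it; z points along the fingers, y is the line along which they close (so a half turn about z gives the same grasp; the last joint's range is limited). The gripper opens to 85 mm and grips with 20 to 120 N. Pads are 22 mm wide; open, the fingers measure 114 mm over their backs; the gripper's body (76 mm by 85 mm) begins 54 mm behind the grasp point. The pads swing forward as they close: fully open they stand 13 mm farther back than shut.
Start: joints at [-1.376, 0.342, 1.524, -0, 1.275, -0.146], TCP at [0.175, -0.495, 0.231] pointing down, gripper open.
Joint ranges: [-2.53, 2.53], [-0.77, 2.02], [0.04, 2.7], [-1, 4.14], [0.28, 2.66], [-3.11, 3.11]. Speed limits (rad/s): [2.57, 2.57, 3.14, 3.14, 3.14, 3.14].

INTERFACE

Orientations are given as [roll, pitch, yaw] about the fixed x, y, z axes, in that order (R = Rz(yaw) Ry(pitch) Rx(roll)).
In Python, from plant import arm, eyes, job gives the robot as it stands.
- The arm moves only by the tool arm_command, never from a script. Its argument "increments" is a list of rows, each a list of 5 numbers: the shift along the tool's x, y, z as a fraction of full scale, then the turn about the tool's z as a fraction of full scale, then the finger opening in mm, from 0 to 85.4. A call has 1 to 12 rows; each row is the pose to reach, as a shift and turn from the pose commanded when the call began, along the tool's axes at that moment, turning the shorter way round; what a row does not reach only later rows make up. Full scale, the value 1, is 0.1 m for a shift and 360 degrees for a turn. A row lasts 1/8 s, in which the tool goes at most 62.5 mm and 10.7 degrees, less where a joint would pass 70% of its speed; a pose out of reach is approached as far as the arm can. A call with a number of a shift or a turn outside -1 to 1 is refused whole. A call with a gripper value outside its range is refused whole. The fingers move at their own pace and stop on an object; "grip_force" is the grip in N (left out, the last holds). Time passes only in rows, so rows that repeat a pose let the fingers close. It gives the time, the measured TCP pose, the force, the opening and the grip force at its end, in the units of the state.
- arm.get_obs(): the state, without advancing time (a new reading comes with each control period).
- eyes.snapshot(name): name is "scene" or "top" or "wrist"; returns the picture (384x512x3 uint8, blue, green, red); there is no depth.
- eyes.camera_model(name): a dict with "K" (3x3 intrinsics, pixels), "R" (3x3) and "t" (3): a world point X has camera coordinates R X + t; the wrist camera has in their place "hand_eye" (4x4, takes a point from camera to tool coordinates, whose origin is the TCP and whose axes are the flange's). Camera axes: x right, y down, z forward; pixel columns grow to the right and rows downward; lengths in m; the calibration is good to about 2 mm. A picture is of the moment at which its call begins: read the wrist's pose just before it. camera_model takes no time and is no camera call.
- job.finish_job(): hands the job in; it is judged then, once.
The state is a dict: "t": time; "qpos": joint angles; "joint_velocities": joint speeds; "tau": joint torques, N m; "eef_pos": TCP position; "tool_rot": TCP orientation; "contact_force": force on the tool from outside, world axes, zero at the start; "wrist_torque": the same for the moment, N m; "grip_width": finger opening in m; "finger_force": force on a finger pad.
Only numpy, scipy, OpenCV 4.12 (cv2) and the standard library are available. Lean on these libraries where they do the work, as an engineer would, in place of code of your own. Each camera call takes 0.05 s, during which the arm holds its last target. There are 200 camera calls.

## Working session

There is one attempt and no reset: what is moved stays moved. The work goes in short steps, Python scripts to look and compute and a tool call to move; the robot and the scene stay as the last step left them, time stands still between calls to the robot, and variables do not carry over. Pictures are saved under pics/ and viewed, at most 10 in all, crops included, and the job is handed in when it is done.

Besides the shell and the picture viewer there is one more tool, called after "Call:" by a JSON object that holds its "name" and its "arguments", one argument or row to a line. arm_command: Moves the arm, as the interface text tells. Its arguments: {"type":"object","properties":{"increments":{"type":"array","items":{"type":"array","items":{"type":"number"}}},"grip_force":{"type":"number"}},"required":["increments"]}

```bash
mkdir -p pics
python3 - <<'E'
from plant import arm, eyes, job
import cv2, numpy as np
o=arm.get_obs(); print(o)
for n in ("scene","top"):
    im=eyes.snapshot(n); cv2.imwrite(f"pics/{n}0.png",im)
    m=eyes.camera_model(n); print(n,m['K'],m['R'],m['t'])
print(eyes.camera_model("wrist"))
a=cv2.imread("pics/scene0.png");b=cv2.imread("pics/top0.png")
E
```

```text
{'t': 0.0, 'qpos': array([-1.37601866e+00,  3.42709428e-01,  1.52504125e+00,  1.71745561e-05,
        1.27541021e+00, -1.46006645e-01]), 'joint_velocities': array([ 1.53131777e-03,  5.52875657e-04,  1.70717241e-03,  7.64178549e-04,
       -1.09762185e-03, -2.35900628e-05]), 'tau': array([-1.78968661e-03, -4.33680439e+01, -2.46012443e+01, -2.04256885e-04,
        7.85391399e-03, -1.05023881e-05]), 'eef_pos': array([ 0.17541032, -0.49438944,  0.23062441]), 'tool_rot': array([-3.14004349e+00, -2.44408188e-04,  3.40779106e-01]), 'contact_force': array([ 0.76502265, -0.09943781,  0.47566118]), 'wrist_torque': array([ 0.02828543, -0.00071101,  0.00493036]), 'finger_force': 0.0, 'grip_width': 0.08559869814370812}
scene [[428.92761488   0.         255.09024423]
 [  0.         428.92761488 196.42406591]
 [  0.           0.           1.        ]] [[ 0.01200859 -0.9996748   0.02249652]
 [-0.59219086 -0.02523833 -0.80540239]
 [ 0.80570825 -0.00365048 -0.59230135]] [0.10912848 0.42484691 1.10579274]
top [[379.54737792   0.         254.89550093]
 [  0.         379.54737792 193.36139645]
 [  0.           0.           1.        ]] [[ 0.04928362 -0.99877176  0.00510857]
 [-0.97783369 -0.04929131 -0.20349849]
 [ 0.20350035  0.00503381 -0.97906193]] [0.08997589 0.59654159 1.2084534 ]
{'K': array([[287.99639235,   0.        , 255.21975813],
       [  0.        , 287.99639235, 191.19452663],
       [  0.        ,   0.        ,   1.        ]]), 'hand_eye': array([[-4.28765286e-04, -9.60773272e-01, -2.77334700e-01,
         6.94987457e-02],
       [ 9.99999744e-01, -2.53020190e-04, -6.69480380e-04,
         8.30216370e-04],
       [ 5.73047576e-04, -2.77334916e-01,  9.60773134e-01,
        -1.41542215e-01],
       [ 0.00000000e+00,  0.00000000e+00,  0.00000000e+00,
         1.00000000e+00]])}
```

View pics/scene0.png

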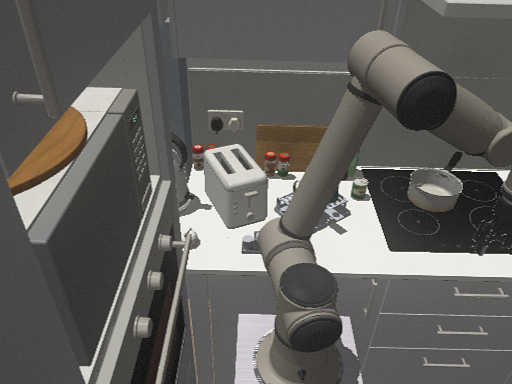

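View pics/top0.png

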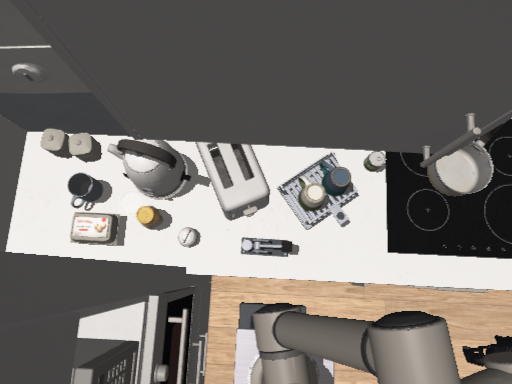

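The top view shows the jack near (266,246), the drainer near (318,190) with its tab disc near (340,215), and the tin, timer and honey away from them. I'll zoom in.

```bash
cat > h.py <<'E'
import numpy as np, cv2
from plant import arm, eyes, job
from scipy.spatial.transform import Rotation as Ro
def cam(n,obs=None):
    m=eyes.camera_model(n)
    if n!="wrist": return m['K'],m['R'],m['t']
    H=m['hand_eye']; Rt=Ro.from_euler('xyz',obs['tool_rot']).as_matrix()
    Rc=Rt@H[:3,:3]; c=Rt@H[:3,3]+obs['eef_pos']
    return m['K'],Rc.T,-Rc.T@c
def ray(c,uv,z):
    K,R,t=c; d=R.T@np.linalg.solve(K,[uv[0],uv[1],1]); o=-R.T@t
    return o+d*(z-o[2])/d[2]
def proj(c,X):
    K,R,t=c; p=K@(R@np.asarray(X)+t); return p[:2]/p[2]
E
python3 - <<'E'
from h import *
a=cv2.imread("pics/top0.png")
x0,y0=228,150
cv2.imwrite("pics/top0z.png",cv2.resize(a[y0:y0+114,x0:x0+152],None,fx=5.2,fy=5.2,interpolation=cv2.INTER_CUBIC))
c=cam("top")
for uv,z in [((266,246),.05),((318,190),.06),((340,215),.066),((240,246),0),((292,247),0)]: print(uv,ray(c,uv,z).round(3))
E
```

```text
(266, 246) [0.419 0.075 0.05 ]
(318, 190) [ 0.614 -0.091  0.06 ]
(340, 215) [ 0.532 -0.164  0.066]
(240, 246) [0.418 0.162 0.   ]
(292, 247) [ 0.424 -0.016  0.   ]
```

View pics/top0z.png

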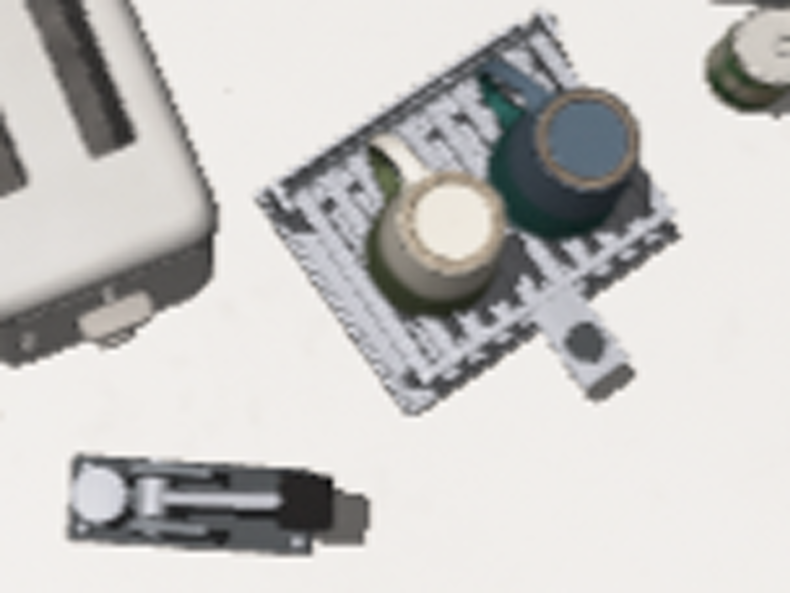

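The zoom shows the jack's saddle at zoom (98,495), left, and its paddle at (305,500), right, so its +x points to about world +y. The tab disc is at zoom (587,342), the rack edges slope up to the right, and the cream and blue mug bases are at (455,222) and (588,140).

Run:
```python
from h import *
c=cam("top"); P=lambda u,v,z: ray(c,(228+u/5.2,150+v/5.2),z)
ang=lambda d: np.arctan2(d[1],d[0])
s=P(98,495,.044); e1=ang(P(72,540,.008)-P(310,553,.008)); e2=ang(P(72,455,.008)-P(300,468,.008))
e3=ang(s-P(275,500,.085)); print("jack saddle",s,"yaw",e1,e2,e3)
d=P(587,342,.068)
f=[ang(P(*a,.06)-P(*b,.06)) for a,b in [((415,412),(680,232)),((262,195),(545,12))]]
g=[ang(P(*a,.06)-P(*b,.06)) for a,b in [((262,195),(415,412)),((545,12),(680,232))]]
print("disc",d,"y-edge yaw-pi/2",np.array(f)-np.pi/2,"x-edge",g)
psi=np.mean(list(np.array(f)-np.pi/2)+g); print(psi)
R=np.array([[np.cos(psi),np.sin(psi)],[-np.sin(psi),np.cos(psi)]])
for m in [(455,222),(588,140)]:
    q=P(*m,.165); print("mug",q,R@(q-d)[:2]+[-.115,0])
```

```text
jack saddle [0.41921132 0.13756877 0.044     ] yaw 1.5664031451102134 1.5637685946103552 1.5665969609428803
disc [ 0.52892575 -0.16671008  0.068     ] y-edge yaw-pi/2 [0.63794962 0.63130367] x-edge [np.float64(0.6439163227281022), np.float64(0.5495434824945378)]
0.6156782737896577
mug [ 0.58118416 -0.06661746  0.165     ] [-0.01453245  0.05153392]
mug [ 0.6350949  -0.14495477  0.165     ] [-0.01576146 -0.04355336]
```

Call:
{"name": "arm_command", "arguments": {
  "increments": [
    [0.28,-0.31,0,0,85],
    [0.57,-0.63,0,0,85],
    [0.85,-0.94,0,0,85]
  ],
  "grip_force": 50
}}

```text
t: 0.48
eef_pos: [0.2244, -0.3764, 0.2309]
tool_rot: [-3.141, -0.0, 0.34]
contact_force: [0.4, -0.2, 1.0]
grip_width: 0.085
finger_force: 0.0
```

Call:
{"name": "arm_command", "arguments": {
  "increments": [
    [0.28,-0.31,0,0,85],
    [0.57,-0.63,0,0,85],
    [0.85,-0.94,0,0,85]
  ]
}}

```text
t: 0.85
eef_pos: [0.2731, -0.2593, 0.2311]
tool_rot: [-3.141, 0.0, 0.341]
contact_force: [-0.1, 0.6, 0.6]
grip_width: 0.0849
finger_force: 0.0
```

Call:
{"name": "arm_command", "arguments": {
  "increments": [
    [0.28,-0.31,0,0,85],
    [0.57,-0.63,0,0,85],
    [0.85,-0.94,0,0,85]
  ]
}}

```text
t: 1.23
eef_pos: [0.3218, -0.1424, 0.2312]
tool_rot: [-3.142, 0.0, 0.341]
contact_force: [0.6, -0.3, 0.0]
grip_width: 0.085
finger_force: 0.0
```

Call:
{"name": "arm_command", "arguments": {
  "increments": [
    [0.28,-0.31,0,0,85],
    [0.57,-0.63,0,0,85],
    [0.85,-0.94,0,0,85]
  ]
}}

```text
t: 1.6
eef_pos: [0.3705, -0.0254, 0.2312]
tool_rot: [3.142, 0.0, 0.341]
contact_force: [0.7, -0.1, 0.1]
grip_width: 0.0846
finger_force: 0.0
```

Call:
{"name": "arm_command", "arguments": {
  "increments": [
    [0.17,-0.19,0,-0.03,85],
    [0.34,-0.38,0,-0.06,85],
    [0.51,-0.56,0,-0.09,85],
    [0.68,-0.75,0,-0.12,85],
    [0.85,-0.94,0,-0.15,85],
    [0.85,-0.94,0,-0.175,85],
    [0.85,-0.94,0,-0.195,85],
    [0.85,-0.94,0,-0.195,85]
  ]
}}

```text
t: 2.6
eef_pos: [0.4188, 0.0903, 0.231]
tool_rot: [-3.141, 0.0, 1.565]
contact_force: [-0.3, -0.4, -0.0]
grip_width: 0.0851
finger_force: 0.0
```

Run:
```python
from h import *
o=arm.get_obs(); im=eyes.snapshot("wrist"); cv2.imwrite("pics/w1.png",im)
print(o['t'],o['eef_pos'],o['tool_rot'],o['qpos'])
c=cam("wrist",o)
print("pred saddle",proj(c,[.4192,.1376,.044]))
```

```text
2.6 [0.41875965 0.09026657 0.23100935] [-3.14091154e+00  9.45023219e-05  1.56501552e+00] [ 3.30526139e-02  1.64900814e-01  1.76731669e+00 -7.26645154e-05
  1.21005943e+00  3.88591259e-02]
pred saddle [256.03405258 128.66948365]
```

View pics/w1.png

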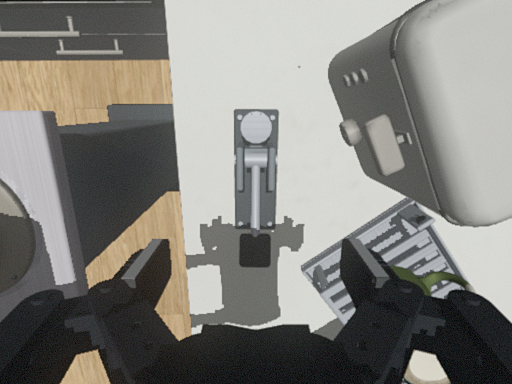

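The wrist view shows the jack under the gripper. Its saddle is at (256,128), within a pixel of the prediction, and its base spans columns 235–279, so it is centred and aligned. I'll descend and grip.

Call:
{"name": "arm_command", "arguments": {
  "increments": [
    [0,0,0.35,0,85],
    [0,0,0.7,0,85],
    [0,0,1,0,85]
  ]
}}

```text
t: 3.02
eef_pos: [0.4187, 0.0901, 0.1301]
tool_rot: [-3.141, 0.0, 1.563]
contact_force: [0.6, -0.0, 0.5]
grip_width: 0.0846
finger_force: 0.0
```

Call:
{"name": "arm_command", "arguments": {
  "increments": [
    [0,0,0.25,0,85],
    [0,0,0.5,0,85],
    [0,0,0.75,0,85],
    [0,0,1,0,85],
    [0,0,1,0,85]
  ]
}}

```text
t: 3.65
eef_pos: [0.4178, 0.09, 0.0301]
tool_rot: [-3.138, 0.0, 1.564]
contact_force: [0.2, 0.1, 0.4]
grip_width: 0.0849
finger_force: 0.0
```

Call:
{"name": "arm_command", "arguments": {
  "increments": [
    [0,0,0.11,0,85],
    [0,0,0.11,0,60],
    [0,0,0.11,0,45],
    [0,0,0.11,0,30],
    [0,0,0.11,0,30],
    [0,0,0.11,0,30],
    [0,0,0.11,0,30]
  ],
  "grip_force": 50
}}

```text
t: 4.53
eef_pos: [0.4191, 0.0902, 0.0209]
tool_rot: [3.141, 0.0, 1.566]
contact_force: [-2.0, 0.3, 6.2]
grip_width: 0.0434
finger_force: 53.5
```

Call:
{"name": "arm_command", "arguments": {
  "increments": [
    [0,0,-0.05,0,30],
    [0,0,-0.2,0,30],
    [0,0,-0.5,0,30],
    [0,0,-0.8,0,30],
    [0,0,-0.8,0,30]
  ]
}}

```text
t: 5.15
eef_pos: [0.4199, 0.0902, 0.1014]
tool_rot: [3.138, -0.0, 1.566]
contact_force: [-0.2, 1.0, -9.6]
grip_width: 0.0435
finger_force: 53.9
```

Call:
{"name": "arm_command", "arguments": {
  "increments": [
    [-0.1,0,0,0,30],
    [-0.3,0.01,0,0,30],
    [-0.6,0.02,0,0,30],
    [-0.9,0.05,0,0,30],
    [-1,0.05,0,0,30]
  ]
}}

```text
t: 5.78
eef_pos: [0.4226, -0.0115, 0.0988]
tool_rot: [-3.139, -0.0, 1.564]
contact_force: [-0.3, 0.3, -8.9]
grip_width: 0.0434
finger_force: 53.7
```

Call:
{"name": "arm_command", "arguments": {
  "increments": [
    [-0.2,0,0,0,30],
    [-0.5,0.01,0,0,30],
    [-0.8,0.02,0,0,30],
    [-1,0.05,0,0,30]
  ]
}}

```text
t: 6.28
eef_pos: [0.427, -0.1106, 0.0991]
tool_rot: [-3.139, -0.001, 1.565]
contact_force: [0.9, -0.1, -9.2]
grip_width: 0.0436
finger_force: 53.6
```

Call:
{"name": "arm_command", "arguments": {
  "increments": [
    [-0.2,0,0,0.01,30],
    [-0.5,0.01,0,0.03,30],
    [-0.8,0.02,0,0.05,30],
    [-1,0.06,0,0.07,30],
    [-1,0.06,0,0.09,30],
    [-1,0.06,0,0.11,30],
    [-1,0.06,0,0.13,30],
    [-1,0.06,0,0.148,30],
    [-1,0.06,0,0.148,30],
    [-1,0.06,0,0.148,30]
  ]
}}

```text
t: 7.52
eef_pos: [0.4331, -0.2096, 0.0996]
tool_rot: [-3.14, 0.001, 0.638]
contact_force: [1.3, -0.0, -8.8]
grip_width: 0.0435
finger_force: 53.8
```

Run:
```python
from h import *
o=arm.get_obs(); im=eyes.snapshot("wrist"); cv2.imwrite("pics/w2.png",im)
cv2.imwrite("pics/top2.png",eyes.snapshot("top"))
print(o['t'],o['eef_pos'],o['tool_rot'],o['qpos'],o['grip_width'],o['contact_force'])
c=cam("wrist",o)
print("pred disc",proj(c,[.529,-.167,.068]))
```

```text
7.525 [ 0.4330879  -0.20956143  0.09957715] [-3.14011255e+00  5.17335144e-04  6.38312409e-01] [-6.10121716e-01  4.20439018e-01  1.81948004e+00 -2.77317057e-05
  9.03241357e-01  3.22379769e-01] 0.04351874473669017 [ 1.28414613 -0.04952323 -8.78225164]
pred disc [296.61758513  44.91749559]
```

View pics/w2.png

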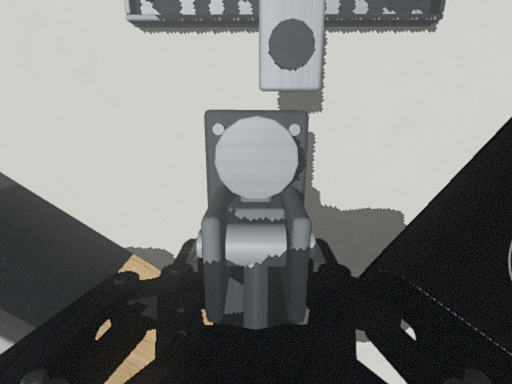

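The wrist view shows the saddle at about (257,158) and the tab's dark disc at about (292,45). The tab's edges are vertical in the image, so the yaw is aligned. I'll measure the remaining offset.

Run:
```python
from h import *
a=cv2.imread("pics/w2.png"); g=cv2.cvtColor(a,cv2.COLOR_BGR2GRAY)
m=(g[10:85,264:320]<100).astype('u1'); n,l,s,ce=cv2.connectedComponentsWithStats(m); k=1+np.argmax(s[1:,4]); print("disc",s[k],ce[k]+[264,10]); du=ce[k]+[264,10]
m=(g[112:205,212:304]>120).astype('u1'); n,l,s,ce=cv2.connectedComponentsWithStats(m); k=1+np.argmax(s[1:,4]); print("saddle",s[k],s[k,0]+212+s[k,2]/2, s[k,1]+112)
w=s[k,2]; su=(s[k,0]+212+w/2, s[k,1]+112+w/2); print(su)
# tab edges / rack edge angle
for r in (30,60,80): 
    row=g[r,240:340].astype(int); gr=np.abs(np.diff(row)); print(r,[(240+i,gr[i]) for i in np.argsort(-gr)[:4]])
o=dict(eef_pos=np.array([0.4330879,-0.20956143,0.09957715]),tool_rot=np.array([-3.14011255e+00,5.17335144e-04,6.38312409e-01]))
c=cam("wrist",o); Rt=Ro.from_euler('xyz',o['tool_rot']).as_matrix()
for z in (.067,.069): d=ray(c,du,z); print("disc tool",d,Rt.T@(d-o['eef_pos']))
for z in (.120,.1227): s_=ray(c,su,z); print("sad tool",s_,Rt.T@(s_-o['eef_pos']))
e=[ray(c,p,.06)for p in ((130,17),(443,20))]; v=Rt.T@(e[1]-e[0]); print("edge angle in tool",np.arctan2(v[0],v[1]))
```

```text
disc [   5    9   45   51 1633] [291.93325168  43.99571341]
saddle [   0    4   89   86 5767] 256.5 116
(np.float64(256.5), np.float64(160.5))
30 [(np.int64(272), np.int64(50)), (np.int64(311), np.int64(44)), (np.int64(312), np.int64(42)), (np.int64(271), np.int64(39))]
60 [(np.int64(324), np.int64(56)), (np.int64(321), np.int64(45)), (np.int64(273), np.int64(43)), (np.int64(258), np.int64(40))]
80 [(np.int64(322), np.int64(53)), (np.int64(258), np.int64(42)), (np.int64(320), np.int64(32)), (np.int64(321), np.int64(32))]
disc tool [ 0.52805955 -0.16463924  0.067     ] [0.10305529 0.020559   0.03249345]
disc tool [ 0.52761337 -0.16468695  0.069     ] [0.10266749 0.0203285  0.03049399]
sad tool [ 0.47219021 -0.18180741  0.12      ] [ 0.04792957  0.00097917 -0.02044912]
sad tool [ 0.47257004 -0.18151718  0.1227    ] [ 0.04840614  0.00096841 -0.02314935]
edge angle in tool -0.009436545958921785
```

Call:
{"name": "arm_command", "arguments": {
  "increments": [
    [-0.1,0.1,0,0.001,30],
    [-0.1,0.194,0.1,0.001,30],
    [-0.1,0.194,0.3,0.001,30],
    [-0.1,0.194,0.5,0.001,30],
    [-0.1,0.194,0.65,0.001,30],
    [-0.1,0.194,0.75,0.001,30],
    [-0.1,0.194,0.75,0.001,30]
  ]
}}

```text
t: 8.5
eef_pos: [0.4368, -0.2313, 0.0246]
tool_rot: [-3.14, 0.0, 0.63]
contact_force: [0.4, -0.0, -9.6]
grip_width: 0.0433
finger_force: 53.6
```

Run:
```python
from h import *
o=arm.get_obs(); im=eyes.snapshot("wrist"); cv2.imwrite("pics/w3.png",im)
print(o['t'],o['eef_pos'],o['tool_rot'],o['grip_width'],o['contact_force'])
```

```text
8.5 [ 0.43679591 -0.23134668  0.02464128] [-3.14044442e+00  4.27669979e-04  6.29792069e-01] 0.04327940947471388 [ 4.19457780e-01 -8.59326565e-03 -9.62290309e+00]
```

View pics/w3.png

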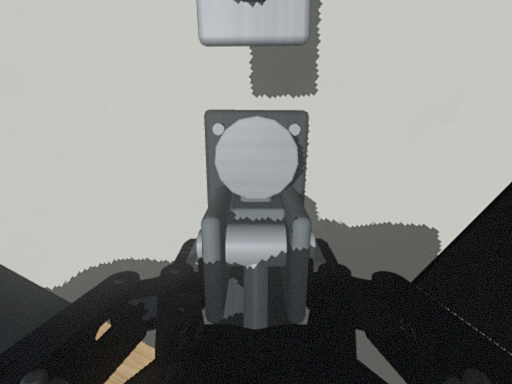

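The tab is centred near column 254 against the saddle's 257, so the lateral offset is under 1 mm and the tip is still ahead of the saddle. I'll move straight in, lower and check.

Call:
{"name": "arm_command", "arguments": {
  "increments": [
    [0.05,-0.007,0,0,30],
    [0.15,-0.007,0,0,30],
    [0.25,-0.007,0,0,30],
    [0.35,-0.007,0,0,30],
    [0.45,-0.007,0,0,30],
    [0.55,-0.007,0,0,30],
    [0.61,-0.007,0,0,30],
    [0.633,-0.007,0,0,30],
    [0.633,-0.007,0,0,30]
  ]
}}

```text
t: 9.68
eef_pos: [0.4854, -0.1951, 0.0251]
tool_rot: [-3.14, 0.005, 0.631]
contact_force: [-12.2, -10.3, -5.8]
grip_width: 0.0437
finger_force: 54.2
```

Run:
```python
from h import *
o=arm.get_obs(); im=eyes.snapshot("wrist"); t=eyes.snapshot("top")
x0,y0=270,140
t=cv2.resize(t[y0:y0+110,x0:x0+110],(384,384),interpolation=cv2.INTER_CUBIC)
cv2.imwrite("pics/w4.png",cv2.resize(np.hstack([im,t]),None,fx=.89,fy=.89))
print(o['t'],o['eef_pos'],o['tool_rot'],o['grip_width'],o['contact_force'])
```

```text
9.675 [ 0.4854067  -0.19508729  0.02510159] [-3.14001852  0.00488583  0.63102543] 0.0436651893084426 [-12.2336834  -10.29216276  -5.81847532]
```

View pics/w4.png

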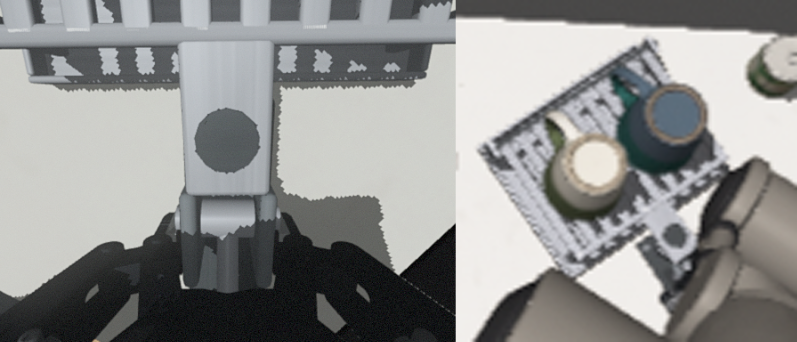

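Contact of about 16 N while 3.8 mm short of the pad: the geometry says the cheek fronts touch the tab's tip because the jack is still held 4 mm up. I'll back off, lower it to the worktop and go in again.

Call:
{"name": "arm_command", "arguments": {
  "increments": [
    [-0.06,0,0,0,30],
    [-0.12,0,0,0,30],
    [-0.12,0,0.02,0,30],
    [-0.12,0,0.035,0,30],
    [-0.12,0,0.035,0,30]
  ]
}}

```text
t: 10.4
eef_pos: [0.4781, -0.2005, 0.0216]
tool_rot: [-3.141, 0.0, 0.63]
contact_force: [-0.1, 0.5, -8.7]
grip_width: 0.0431
finger_force: 53.8
```

Run:
```python
from h import *
o=arm.get_obs(); im=eyes.snapshot("wrist"); cv2.imwrite("pics/w5.png",im)
print(o['t'],o['eef_pos'],o['tool_rot'],o['grip_width'],o['contact_force'])
c=cam("wrist",o); Rt=Ro.from_euler('xyz',o['tool_rot']).as_matrix()
g=cv2.cvtColor(im,cv2.COLOR_BGR2GRAY); m=(g[20:190,215:295]<100).astype('u1')
n,l,s,ce=cv2.connectedComponentsWithStats(m)
for k in range(1,n):
    if s[k,4]>1000:
        u=ce[k]+[215,20]; print(s[k],u,Rt.T@(ray(c,u,.068)-o['eef_pos']))
```

```text
10.4 [ 0.47813665 -0.20045338  0.02161619] [-3.14140399e+00  7.07219853e-05  6.30040515e-01] 0.04314254538598149 [-0.10400494  0.47750303 -8.6995438 ]
[   2   72   77   80 4501] [254.96089758 132.16329705] [ 0.06180062  0.00037655 -0.04638825]
```

View pics/w5.png

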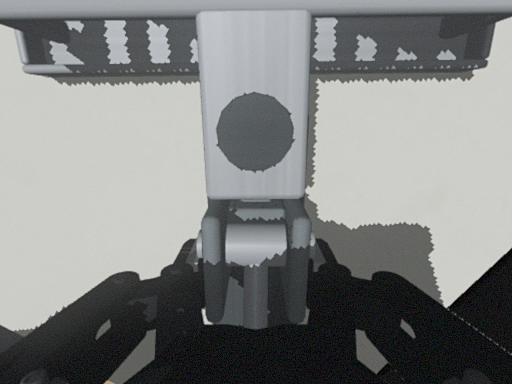

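The disc is at (255,132), i.e. tool x = 61.8 mm against the saddle's 49.4 mm, and the jack has not slipped in the grip (roller and cheeks are at the same pixels). So 12.4 mm more to go, just above the worktop.

Call:
{"name": "arm_command", "arguments": {
  "increments": [
    [0,-0.005,0.005,0,30],
    [0.03,-0.005,0.005,0,30],
    [0.06,-0.005,0.005,0,30],
    [0.08,-0.005,0.005,0,30],
    [0.08,-0.005,0.005,0,30]
  ]
}}

```text
t: 11.08
eef_pos: [0.4844, -0.1954, 0.0213]
tool_rot: [3.141, 0.0, 0.63]
contact_force: [-0.3, 0.2, -9.6]
grip_width: 0.0437
finger_force: 53.8
```

Call:
{"name": "arm_command", "arguments": {
  "increments": [
    [0.02,0,0,0,30],
    [0.044,0,0,0,30],
    [0.044,0,0,0,30]
  ]
}}

```text
t: 11.45
eef_pos: [0.4876, -0.1928, 0.021]
tool_rot: [-3.141, 0.0, 0.63]
contact_force: [-0.4, -0.2, -13.0]
grip_width: 0.0436
finger_force: 53.6
```

Call:
{"name": "arm_command", "arguments": {
  "increments": [
    [0,0,0.005,0,30],
    [0,0,0.01,0,30],
    [0,0,0.01,0,30]
  ]
}}

```text
t: 11.82
eef_pos: [0.4876, -0.1927, 0.0209]
tool_rot: [-3.142, 0.0, 0.63]
contact_force: [-5.3, 2.7, 0.4]
grip_width: 0.0435
finger_force: 54.8
```

Run:
```python
from h import *
o=arm.get_obs(); im=eyes.snapshot("wrist"); cv2.imwrite("pics/w6.png",im)
print(o['t'],o['eef_pos'],o['tool_rot'],o['grip_width'],o['contact_force'])
c=cam("wrist",o); Rt=Ro.from_euler('xyz',o['tool_rot']).as_matrix()
g=cv2.cvtColor(im,cv2.COLOR_BGR2GRAY); m=(g[60:208,215:295]<100).astype('u1')
n,l,s,ce=cv2.connectedComponentsWithStats(m)
for k in range(1,n):
    if s[k,4]>1000:
        u=ce[k]+[215,60]; print(s[k],u,Rt.T@(ray(c,u,.068)-o['eef_pos']))
```

```text
11.825 [ 0.48760918 -0.19274774  0.02093888] [-3.14152063e+00  1.38676443e-05  6.29841214e-01] 0.04345431718075742 [-5.31254446  2.72032371  0.40872134]
[   5   71   75   75 4136] [256.64966151 168.32205029] [ 0.04999343  0.00093339 -0.04706188]
```

The disc is now over the saddle, within 1 mm (tool x 50.0 vs 49.4 mm, y 0.9 vs 1.0 mm), and the jack rests on the worktop. I'll release it.

Call:
{"name": "arm_command", "arguments": {
  "increments": [
    [0,0,0,0,50],
    [0,0,0,0,65],
    [0,0,0,0,85],
    [0,0,0,0,85],
    [0,0,0,0,85],
    [0,0,0,0,85]
  ]
}}

```text
t: 12.62
eef_pos: [0.4878, -0.193, 0.0203]
tool_rot: [3.141, 0.0, 0.63]
contact_force: [-0.2, 0.8, -0.4]
grip_width: 0.0851
finger_force: 0.0
```

Call:
{"name": "arm_command", "arguments": {
  "increments": [
    [0,0,-0.1,0,85],
    [0,0,-0.3,0,85],
    [0,0,-0.6,0,85],
    [0,0,-0.85,0,85],
    [0,0,-1,0,85],
    [0,0,-1,0,85]
  ]
}}

```text
t: 13.38
eef_pos: [0.4883, -0.1932, 0.1214]
tool_rot: [3.139, -0.001, 0.63]
contact_force: [-0.2, -0.3, -0.7]
grip_width: 0.0851
finger_force: 0.0
```

Call:
{"name": "arm_command", "arguments": {
  "increments": [
    [0,0,-0.1,0,50],
    [-0.1,0,-0.15,0,0],
    [-0.3,0,-0.15,0,0],
    [-0.55,0,-0.15,0,0],
    [-0.75,0,-0.15,0,0],
    [-0.8,0,-0.15,0,0],
    [-0.8,0,-0.15,0,0],
    [-0.8,0,-0.15,0,0]
  ]
}}

```text
t: 14.38
eef_pos: [0.4234, -0.2399, 0.1352]
tool_rot: [3.142, -0.0, 0.63]
contact_force: [1.4, -0.3, -0.4]
grip_width: 0.0004
finger_force: 0.0
```

Run:
```python
from h import *
o=arm.get_obs(); im=eyes.snapshot("wrist"); t=eyes.snapshot("top")
x0,y0=270,140
t=cv2.resize(t[y0:y0+110,x0:x0+110],(384,384),interpolation=cv2.INTER_CUBIC)
cv2.imwrite("pics/w7.png",cv2.resize(np.hstack([im,t]),None,fx=.89,fy=.89))
print(o['t'],o['eef_pos'],o['tool_rot'],o['grip_width'],o['contact_force'])
c=cam("wrist",o); p=np.array([.4876,-.1927,0]); e=np.array([np.cos(.63),np.sin(.63),0])
for n,dx,z in (("sad",.0497,.044),("pad disc",.05,.068),("paddle",-.0053-.07,.096)): print(n,proj(c,p+dx*e+[0,0,z])*.89)
```

```text
14.375 [ 0.42337894 -0.23988529  0.13524429] [ 3.14152676e+00 -9.73179634e-05  6.30049528e-01] 0.0004222665726282716 [ 1.37610523 -0.27398436 -0.36748833]
sad [226.25303302  18.79911549]
pad disc [226.12835777   8.61671746]
paddle [226.21982502 186.5565114 ]
```

View pics/w7.png

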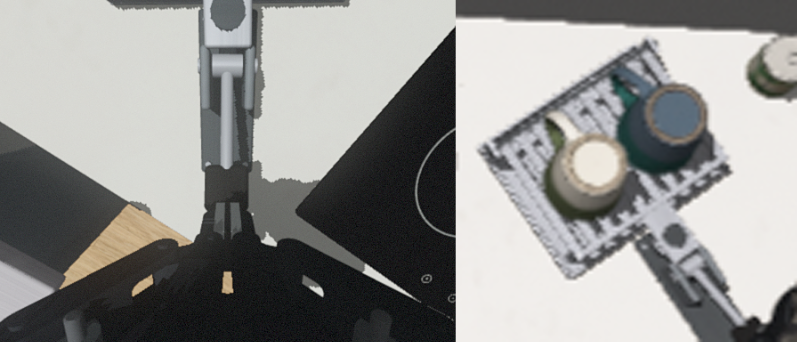

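The view confirms the jack is square under the tab: base centred at column 226.5, tab at 227. The paddle spans rows 167–208, just ahead of the closed fingers, as predicted. I'll push gently.

Call:
{"name": "arm_command", "arguments": {
  "increments": [
    [0,0,0.1,0,0],
    [0,0,0.2,0,0],
    [0,0,0.27,0,0],
    [0,0,0.31,0,0],
    [0,0,0.33,0,0],
    [0,0,0.35,0,0],
    [0,0,0.37,0,0],
    [0,0,0.39,0,0],
    [0,0,0.41,0,0],
    [0,0,0.43,0,0],
    [0,0,0.45,0,0],
    [0,0,0.47,0,0]
  ]
}}

```text
t: 15.98
eef_pos: [0.4231, -0.2401, 0.0882]
tool_rot: [3.142, 0.0, 0.63]
contact_force: [-1.2, -0.9, 3.4]
grip_width: -0.0002
finger_force: 1.0
```

Call:
{"name": "arm_command", "arguments": {
  "increments": [
    [0,0,0.02,0,0],
    [0,0,0.04,0,0],
    [0,0,0.06,0,0],
    [0,0,0.08,0,0],
    [0,0,0.1,0,0],
    [0,0,0.12,0,0],
    [0,0,0.14,0,0],
    [0,0,0.16,0,0],
    [0,0,0.18,0,0],
    [0,0,0.2,0,0],
    [0,0,0.22,0,0],
    [0,0,0.24,0,0]
  ]
}}

```text
t: 17.48
eef_pos: [0.423, -0.2405, 0.0645]
tool_rot: [3.141, 0.001, 0.63]
contact_force: [-3.5, -2.1, 6.2]
grip_width: 0.0
finger_force: 2.8
```

Call:
{"name": "arm_command", "arguments": {
  "increments": [
    [0,0,0.02,0,0],
    [0,0,0.04,0,0],
    [0,0,0.06,0,0],
    [0,0,0.08,0,0],
    [0,0,0.1,0,0],
    [0,0,0.12,0,0],
    [0,0,0.14,0,0],
    [0,0,0.16,0,0],
    [0,0,0.18,0,0],
    [0,0,0.2,0,0],
    [0,0,0.21,0,0],
    [0,0,0.22,0,0]
  ]
}}

```text
t: 18.98
eef_pos: [0.4231, -0.2404, 0.0426]
tool_rot: [3.141, 0.0, 0.63]
contact_force: [-2.1, -0.6, 7.0]
grip_width: 0.0003
finger_force: 3.6
```

Call:
{"name": "arm_command", "arguments": {
  "increments": [
    [0,0,0.015,0,0],
    [0,0,0.03,0,0],
    [0,0,0.04,0,0],
    [0,0,0.04,0,0]
  ]
}}

```text
t: 19.48
eef_pos: [0.4235, -0.2402, 0.039]
tool_rot: [3.14, -0.0, 0.63]
contact_force: [-2.0, 0.1, 10.3]
grip_width: -0.0003
finger_force: 5.2
```

Call:
{"name": "arm_command", "arguments": {
  "increments": [
    [0,0,0.01,0,0],
    [0,0,0.02,0,0],
    [0,0,0.02,0,0]
  ]
}}

```text
t: 19.85
eef_pos: [0.4236, -0.2403, 0.0382]
tool_rot: [3.14, -0.001, 0.63]
contact_force: [-4.9, 1.9, 22.7]
grip_width: -0.0003
finger_force: 11.4
```

The stop is reached: the force jumped to 22.7 N. I'll check numerically that the disc and mugs rose as expected.

```bash
cat > chk.py <<'E'
from h import *
import sys
o=arm.get_obs(); im=eyes.snapshot("wrist"); t=eyes.snapshot("top"); n=sys.argv[1]
cv2.imwrite(f"pics/{n}w.png",im); cv2.imwrite(f"pics/{n}t.png",t)
print(o['t'],o['eef_pos'],o['contact_force'])
e=np.array([np.cos(.63),np.sin(.63),0]); d0=np.array([.4876,-.1927,0])+.05*e; h=d0+.185*e
c=cam("wrist",o)
def D(th): # disc top at tilt th
    x,z=-.185,.005; return h+e*(x*np.cos(th)+z*np.sin(th))+[0,0,.063-x*np.sin(th)+z*np.cos(th)]
for th in (0,.15): print("pred disc",th,"wrist",proj(c,D(th)),"top",proj(cam("top"),D(th)))
def blob(g,r0,r1,c0,c1,th,inv):
    m=((g[r0:r1,c0:c1]<th) if inv else (g[r0:r1,c0:c1]>th)).astype('u1')
    k,l,s,ce=cv2.connectedComponentsWithStats(m); return [(tuple(s[i]),(ce[i]+[c0,r0]).round(1)) for i in range(1,k) if s[i,4]>12]
g=cv2.cvtColor(t,cv2.COLOR_BGR2GRAY)
print("disc top",blob(g,206,224,332,349,110,True))
hsv=cv2.cvtColor(t,cv2.COLOR_BGR2HSV)
# mug base discs: cream / blue by colour of the base
m1=cv2.inRange(t,(175,200,205),(235,240,250)); m1[:170]=0;m1[215:]=0;m1[:,:295]=0;m1[:,330:]=0
m2=cv2.inRange(hsv,(95,50,80),(125,160,160)); m2[:150]=0;m2[205:]=0;m2[:,:320]=0;m2[:,360:]=0
for m in (m1,m2):
    k,l,s,ce=cv2.connectedComponentsWithStats(m); i=1+np.argmax(s[1:,4]); print("mug",s[i],ce[i].round(1))
E
python3 chk.py down1
python3 - <<'E'
from h import *
t=cv2.imread("pics/top0.png"); hsv=cv2.cvtColor(t,cv2.COLOR_BGR2HSV)
m1=cv2.inRange(t,(175,200,205),(235,240,250)); m1[:170]=0;m1[215:]=0;m1[:,:295]=0;m1[:,330:]=0
m2=cv2.inRange(hsv,(95,50,80),(125,160,160)); m2[:150]=0;m2[205:]=0;m2[:,:320]=0;m2[:,360:]=0
for m in (m1,m2):
    k,l,s,ce=cv2.connectedComponentsWithStats(m); i=1+np.argmax(s[1:,4]); print("mug0",s[i],ce[i].round(1))
E
```

```text
19.85 [ 0.42362751 -0.24028308  0.03816136] [-4.90908394  1.86479145 22.73601961]
pred disc 0 wrist [251.43366316 -91.74152077] top [339.82974427 215.99511895]
pred disc 0.15 wrist [ 249.98586085 -191.28777047] top [341.23688482 214.02414574]
disc top [((np.int32(0), np.int32(5), np.int32(17), np.int32(13), np.int32(68)), array([337. , 219.6])), ((np.int32(7), np.int32(4), np.int32(7), np.int32(8), np.int32(40)), array([342. , 213.2]))]
mug [305 180  15  14 161] [311.8 186.8]
mug [332 165  14  13 145] [338.2 170.9]
mug0 [308 186  14  14 163] [314.7 192.2]
mug0 [334 170  14  14 152] [340.5 176.3]
```

The disc moved to (342.0,213.2), matching a tilt of 0.15, and both mugs moved with the rack. Now I'll let it come up slowly.

Call:
{"name": "arm_command", "arguments": {
  "increments": [
    [0,0,-0.03,0,0],
    [0,0,-0.05,0,0],
    [0,0,-0.07,0,0],
    [0,0,-0.09,0,0],
    [0,0,-0.11,0,0],
    [0,0,-0.13,0,0],
    [0,0,-0.15,0,0],
    [0,0,-0.17,0,0],
    [0,0,-0.19,0,0],
    [0,0,-0.21,0,0],
    [0,0,-0.23,0,0],
    [0,0,-0.25,0,0]
  ]
}}

```text
t: 21.45
eef_pos: [0.4231, -0.2404, 0.0616]
tool_rot: [3.141, 0.0, 0.63]
contact_force: [-2.0, -0.2, 6.3]
grip_width: 0.0
finger_force: 2.6
```

Call:
{"name": "arm_command", "arguments": {
  "increments": [
    [0,0,-0.02,0,0],
    [0,0,-0.04,0,0],
    [0,0,-0.06,0,0],
    [0,0,-0.08,0,0],
    [0,0,-0.1,0,0],
    [0,0,-0.12,0,0],
    [0,0,-0.14,0,0],
    [0,0,-0.16,0,0],
    [0,0,-0.18,0,0],
    [0,0,-0.2,0,0],
    [0,0,-0.22,0,0],
    [0,0,-0.24,0,0]
  ]
}}

```text
t: 22.95
eef_pos: [0.4226, -0.24, 0.0851]
tool_rot: [-3.141, 0.001, 0.63]
contact_force: [1.6, 0.6, 1.6]
grip_width: 0.0004
finger_force: 0.8
```

Call:
{"name": "arm_command", "arguments": {
  "increments": [
    [0,0,-0.02,0,0],
    [0,0,-0.04,0,0],
    [0,0,-0.07,0,0],
    [0,0,-0.1,0,0],
    [0,0,-0.13,0,0],
    [0,0,-0.16,0,0],
    [0,0,-0.2,0,0],
    [0,0,-0.24,0,0],
    [0,0,-0.27,0,0],
    [0,0,-0.27,0,0]
  ]
}}

```text
t: 24.2
eef_pos: [0.4232, -0.2402, 0.1125]
tool_rot: [3.141, 0.0, 0.63]
contact_force: [0.3, -0.1, -0.4]
grip_width: -0.0001
finger_force: 0.0
```

```bash
python3 chk.py up1
```

```text
24.2 [ 0.42318504 -0.24017958  0.11253449] [ 0.29720486 -0.13584064 -0.39066769]
pred disc 0 wrist [253.59441356  -4.26722111] top [339.82974427 215.99511895]
pred disc 0.15 wrist [253.26537089 -33.32866588] top [341.23688482 214.02414574]
disc top [((np.int32(5), np.int32(6), np.int32(7), np.int32(8), np.int32(38)), array([340.2, 215.3])), ((np.int32(0), np.int32(9), np.int32(7), np.int32(9), np.int32(29)), array([333.7, 220.4]))]
mug [308 186  14  14 163] [314.7 192.2]
mug [334 170  14  14 151] [340.6 176.3]
```

The rack is level and both mugs are exactly where they were, (314.7,192.2) and (340.6,176.3). Now the second push.

Call:
{"name": "arm_command", "arguments": {
  "increments": [
    [0,0,0.05,0,0],
    [0,0,0.09,0,0],
    [0,0,0.11,0,0],
    [0,0,0.13,0,0],
    [0,0,0.15,0,0],
    [0,0,0.17,0,0],
    [0,0,0.19,0,0],
    [0,0,0.21,0,0],
    [0,0,0.23,0,0],
    [0,0,0.25,0,0],
    [0,0,0.27,0,0],
    [0,0,0.29,0,0]
  ]
}}

```text
t: 25.8
eef_pos: [0.4231, -0.24, 0.0832]
tool_rot: [3.142, 0.0, 0.63]
contact_force: [-0.7, -0.8, 2.2]
grip_width: 0.0002
finger_force: 1.1
```

Call:
{"name": "arm_command", "arguments": {
  "increments": [
    [0,0,0.02,0,0],
    [0,0,0.04,0,0],
    [0,0,0.06,0,0],
    [0,0,0.08,0,0],
    [0,0,0.1,0,0],
    [0,0,0.12,0,0],
    [0,0,0.14,0,0],
    [0,0,0.16,0,0],
    [0,0,0.18,0,0],
    [0,0,0.2,0,0],
    [0,0,0.22,0,0],
    [0,0,0.24,0,0]
  ]
}}

```text
t: 27.3
eef_pos: [0.4229, -0.2406, 0.0595]
tool_rot: [3.141, 0.001, 0.63]
contact_force: [-4.0, -2.7, 6.7]
grip_width: 0.0002
finger_force: 2.9
```

Call:
{"name": "arm_command", "arguments": {
  "increments": [
    [0,0,0.02,0,0],
    [0,0,0.04,0,0],
    [0,0,0.06,0,0],
    [0,0,0.08,0,0],
    [0,0,0.1,0,0],
    [0,0,0.12,0,0],
    [0,0,0.14,0,0],
    [0,0,0.16,0,0],
    [0,0,0.18,0,0],
    [0,0,0.2,0,0],
    [0,0,0.215,0,0],
    [0,0,0.23,0,0]
  ]
}}

```text
t: 28.8
eef_pos: [0.4237, -0.2403, 0.0379]
tool_rot: [3.14, -0.001, 0.63]
contact_force: [-5.4, 3.9, 27.8]
grip_width: -0.0003
finger_force: 13.7
```

```bash
python3 chk.py down2
python3 - <<'E'
import cv2
t=cv2.imread("pics/down2t.png")[145:260,270:400]
cv2.imwrite("pics/d2z.png",cv2.resize(t,None,fx=5,fy=5,interpolation=cv2.INTER_CUBIC))
E
```

```text
28.8 [ 0.42369038 -0.24029454  0.03789574] [-5.35895059  3.85651445 27.77790676]
pred disc 0 wrist [251.21104537 -92.12601791] top [339.82974427 215.99511895]
pred disc 0.15 wrist [ 249.63680605 -192.2205237 ] top [341.23688482 214.02414574]
disc top [((np.int32(0), np.int32(5), np.int32(17), np.int32(13), np.int32(66)), array([337. , 219.5])), ((np.int32(7), np.int32(4), np.int32(7), np.int32(8), np.int32(40)), array([342. , 213.2]))]
mug [305 180  15  14 161] [311.8 186.8]
mug [331 165  15  13 147] [338.1 170.9]
```

View pics/d2z.png

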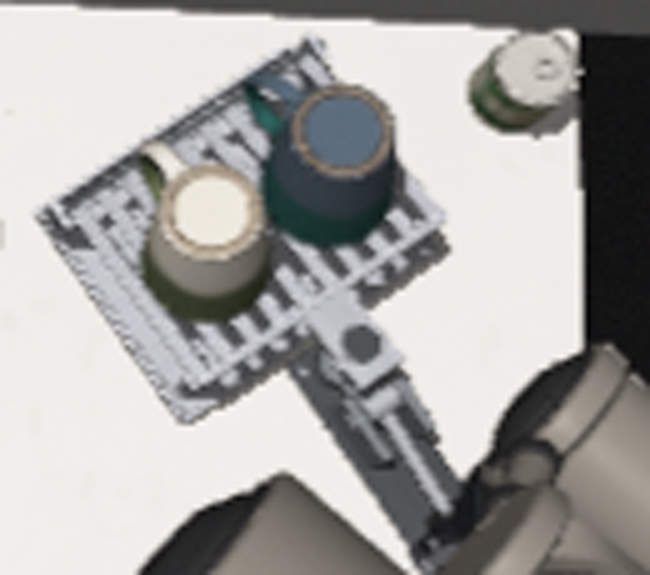

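The rack is raised on the jack, with the disc at zoom (361,343). Both mugs stand on it, and the handle is held on its stop at 28 N. I'll hand the job in.

```bash
python3 -c "
from plant import job
print(job.finish_job())"
```

```text
the job is handed in; nothing more can be done
None
```

I set the jack under the lift pad (within about 1 mm), pumped it fully down twice with the rack back to level in between, and handed the job in at about 29 s, holding the handle down with the rack raised and both mugs in place; on the way in the jack briefly touched the tab's tip at about 16 N, and I backed off and lowered it before going in again.

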